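# Run in a turntable platter bearing and park it for the belt

## Robot

A 6-joint arm with a two-finger parallel gripper is mounted at the origin on the work surface. World frame = base frame: x ahead of the robot, y to its left, z up, the work surface at z = 0. Lengths are in m, angles in rad, forces in N, time in s.
With the tool pointing down it reaches from about 0.35 to 0.975 m from the base axis. Payload 4.9 kg.
Tool frame: the origin (TCP) lies at the very end of the fingers, on their centre line; the grasp point (between the pads) lies 19 mm behind it; z points along the fingers, y is the line along which they close (so a half turn about z gives the same grasp; the last joint's range is limited). The gripper opens to 85 mm and grips with 20 to 120 N. Pads are 22 mm wide; open, the fingers measure 114 mm over their backs; the gripper's body (76 mm by 85 mm) begins 54 mm behind the grasp point. The pads swing forward as they close: fully open they stand 13 mm farther back than shut.
Start: joints at [1.153, 0.053, 1.613, -0, 1.476, -0.119], TCP at [0.184, 0.597, 0.231] pointing down, gripper open.
Joint ranges: [-3.01, 3.01], [-1.01, 2.22], [0.06, 2.58], [-1.02, 4.17], [0.09, 2.62], [-3.14, 3.14]. Speed limits (rad/s): [2.57, 2.57, 3.14, 3.14, 3.14, 3.14].

## Interface

Orientations are given as a rotation vector (axis times angle).
In Python, from station import get_obs, get_image, get_calibration, finish_job gives the robot as it stands.
- The arm moves only by the tool servo_tool, never from a script. Its argument "increments" is a list of rows, each a list of 5 numbers: the opening, from 0 (shut) to 1 (fully open), then the shift along the tool's x, y, z in mm, then the turn about the tool's z in degrees. In form: [[jaw, tx, ty, tz, spin], ...]. A call has 1 to 12 rows; each row shifts and turns the commanded pose from where the row before left it, along the tool's axes as they then stand; what a row does not reach is not made up. A row lasts 1/8 s, in which the tool goes at most 62.5 mm and 10.7 degrees, less where a joint would pass 70% of its speed; a pose out of reach is approached as far as the arm can. A call is refused whole if a number of a shift passes 62.5 or a number of a turn 10.7, either way. A call with a gripper value outside its range is refused whole. The fingers move at their own pace and stop on an object; "force" is the grip in N (left out, the last holds). Time passes only in rows, so rows that do not move let the fingers close. It gives the time, the measured TCP pose, the force, the opening and the grip force at its end, in the units of the state.
- get_obs(): the state, without advancing time (a new reading comes with each control period).
- get_image(name): name is "scene" or "top" or "wrist"; returns the picture (400x640x3 uint8, red, green, blue); there is no depth.
- get_calibration(name): a dict with "fx", "fy", "cx", "cy" (pixels), "R" (3x3) and "t" (3): a world point X has camera coordinates R X + t; the wrist camera has in their place "mount" (4x4, takes a point from camera to tool coordinates, whose origin is the TCP and whose axes are the flange's). Camera axes: x right, y down, z forward; pixel columns grow to the right and rows downward; lengths in m; the calibration is good to about 2 mm. A picture is of the moment at which its call begins: read the wrist's pose just before it. get_calibration takes no time and is no camera call.
- finish_job(): hands the job in; it is judged then, once.
The state is a dict: "t": time; "q": joint angles; "dq": joint speeds; "effort": joint torques, N m; "tool_pos": TCP position; "tool_rot": TCP orientation; "contact_force": force on the tool from outside, world axes, zero at the start; "wrist_torque": the same for the moment, N m; "opening": finger opening in m; "grip_force": force on a finger pad.
Only numpy, scipy, OpenCV 4.12 (cv2) and the standard library are available. Lean on these libraries where they do the work, as an engineer would, in place of code of your own. Each camera call takes 0.05 s, during which the arm holds its last target. There are 200 camera calls.

## Task

Spread the fresh oil in the turntable's bearing: turn the orange knob of the slipping service crank clockwise (seen from above) until the platter itself turns at 18 rpm, and keep the platter within 2 rpm of that for five seconds without a break, never letting it race past 25 rpm. Then bring the platter to a standstill with the middle of its red-ringed belt hole in line with the yellow pointer, just inside its tip, and let go of the knob. Drive the platter only through the crank, never by touching the platter, and leave the white drag weight and the other things on the bench where they are.

Things in the scene. Friction and masses are not known exactly. Their poses are not given: they have to be found in the camera images.
- spindle (a point): Point on the platter's vertical axis, 160 mm above the bench. Its frame is that of the turntable's deck, a grey chassis 350 x 360 mm, top 60 mm above the bench, fixed at a place and yaw that change from run to run. The tonearm on the deck reaches 115 mm above the bench, at least 150 mm from the axis.
- platter (a joint): Platter angle (rad), growing without limit as it turns clockwise seen from above; its rate is the platter's speed (18 rpm = 1.885 rad/s). Its zero is not at the pointer. Nominal inertia 0.017 kg m2 (differs by up to a third). Its bearing brakes it with 0.003 N m dry friction plus 0.003 N m s/rad; the drag weight brakes it more.
- crank (a joint): Angle of the crank relative to the platter (rad, clockwise from above), endless. Crank and platter are joined only by a viscous slip coupling, 0.02 N m per rad/s of speed difference: the platter follows with a lag of 0.5 to 1 s and runs slower than the crank, how much depends on the drag. With the crank held still it coasts down within about 2 s. A released crank rests with the platter.
- knob_grip (a point): Grip point on the orange crank knob: on its own axis, 163 mm above the bench, 23 mm below its top. The knob is an upright cylinder, 30 mm in diameter, 50 mm tall, spinning freely on a pin 60 mm from the platter's axis. Below it a steel crank arm 20 mm wide (top 132 mm above the bench) leads to a blue hub 60 mm in diameter on the axis (top of its steel cap 135 mm above the bench).
- mark (a point): Middle of the belt hole, a dark disc with a red ring 42 mm in diameter on the platter's bare metal top, 120 mm from the axis, 90 mm above the bench; a white stripe on the mat points to it from the axis.
- park (a point): Point fixed to the deck, 120 mm from the platter's axis, where the middle of the belt hole must stop. It lies in line with the yellow pointer: a post on the deck 180 mm from the axis with a 12 mm wide finger reaching inwards over the platter's edge to 134 mm from the axis, its top 110 mm above the bench.
- panel_board: Bystander: orange circuit board 220 x 160 mm with potentiometers, origin at the centre of its underside.
- key_board: Bystander: green circuit board 200 x 130 mm, origin at the centre of its underside.
- screwdriver: Bystander: screwdriver 200 mm long with an orange handle.
- caliper: Bystander: caliper 200 mm long.
- oil_bottle: Bystander: small oil bottle with a red cap, 44 mm in diameter, 100 mm tall, origin at the centre of its underside.
- platter_top (a point): Point of the platter on its axis, 93 mm above the bench; its x axis points to the belt hole. The platter is an aluminium disc 290 mm in diameter, 1.6 kg nominal, from 66 to 90 mm above the bench, with a dark mat 192 mm in diameter and 3 mm thick in its middle and white dots on its edge. Not to be touched.
- drag_weight: White drag weight, 32 mm in diameter and 36 mm tall (top 126 mm above the bench), free to slide only up and down in a dark square frame on the deck; its round foot rests on the platter's metal rim 122 mm from the axis and brakes it: dry drag 0.02 N m nominal, anything from 0.008 to 0.036 N m (its mass, 28 g nominal, varies). Origin at the foot's lowest point. To be left alone.

How it is judged:
By the outcome, as a careful person would: the job done as asked, in the order asked, and still so for the second after the job is handed in, with the robot touching nothing.
It also fails if it takes over 61 s, if anything falls off the work surface, if the arm or the gripper's body presses on something with over 40 N, if the wrist force passes 120 N, or if a joint passes its speed limit or range.

## Working session

There is one attempt and no reset: what is moved stays moved. The work goes in short steps, Python scripts to look and compute and a tool call to move; the robot and the scene stay as the last step left them, time stands still between calls to the robot, and variables do not carry over. Pictures are saved under pics/ and viewed, at most 10 in all, crops included, and the job is handed in when it is done.

Besides the shell and the picture viewer there is one more tool, called after "Request:" as name(argument=value, ...), one argument or row to a line, values as JSON. servo_tool: Moves the arm, as the interface text tells. Its arguments: {"type":"object","properties":{"increments":{"type":"array"},"force":{"type":"number"}},"required":["increments"]}

```bash
ls; mkdir -p pics; python3 - <<'E'
from station import *
import cv2,numpy as np
o=get_obs();print({k:np.round(v,3) for k,v in o.items()})
for n in ["top","scene"]:
    im=get_image(n);cv2.imwrite(f"pics/{n}0.png",im[:,:,::-1]);c=get_calibration(n);print(n,c)
print(get_calibration("wrist"))
E
```

```text
pics
{'t': np.float64(0.0), 'q': array([ 1.153,  0.053,  1.614,  0.   ,  1.476, -0.119]), 'dq': array([0.   , 0.   , 0.001, 0.001, 0.002, 0.   ]), 'effort': array([-2.0000e-03, -3.9368e+01, -3.7018e+01, -0.0000e+00,  7.0000e-03,
       -0.0000e+00]), 'tool_pos': array([0.184, 0.597, 0.23 ]), 'tool_rot': array([-4.680e-01, -3.106e+00,  3.000e-03]), 'contact_force': array([-0.085, -0.303, -0.123]), 'wrist_torque': array([ 0.014,  0.012, -0.006]), 'grip_force': np.float64(0.0), 'opening': np.float64(0.086)}
top {'fx': 384.73952812308625, 'fy': 384.73952812308625, 'cx': 317.9212132399404, 'cy': 204.61988260973956, 'R': array([[ 0.04214186, -0.99910735,  0.00292838],
       [-0.97629283, -0.04180204, -0.21237915],
       [ 0.21231198,  0.0060911 , -0.97718295]]), 't': array([0.02134342, 0.51480742, 1.36823077])}
scene {'fx': 422.6557693994216, 'fy': 422.6557693994216, 'cx': 319.6711795683347, 'cy': 200.86460517146665, 'R': array([[-0.54139156,  0.84066473,  0.01334111],
       [ 0.61719402,  0.40815058, -0.6726698 ],
       [-0.57093496, -0.35594369, -0.73982252]]), 't': array([ 0.25525027, -0.24524202,  1.68302381])}
{'fx': 307.26394812898127, 'fy': 307.26394812898127, 'cx': 321.16940085066443, 'cy': 200.43112189773774, 'mount': array([[ 3.03674346e-04, -9.46124411e-01, -3.23803191e-01,
         8.32720787e-02],
       [ 9.99999916e-01,  3.76641424e-04, -1.62676980e-04,
         4.95143660e-04],
       [ 2.75870357e-04, -3.23803115e-01,  9.46124446e-01,
        -1.42476959e-01],
       [ 0.00000000e+00,  0.00000000e+00,  0.00000000e+00,
         1.00000000e+00]])}
```

View pics/top0.png

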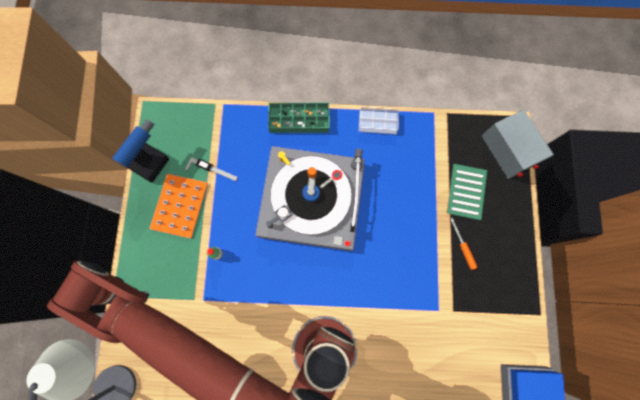

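View pics/scene0.png

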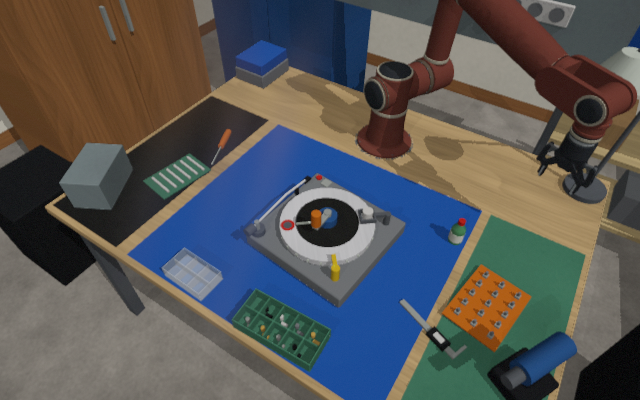

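```bash
cat > h.py <<'E'
import cv2,numpy as np
from scipy.spatial.transform import Rotation as Ro
from station import *
def cam(n,o=None):
    c=get_calibration(n)
    K=np.array([[c['fx'],0,c['cx']],[0,c['fy'],c['cy']],[0,0,1]])
    if 'R' in c: return K,c['R'],c['t']
    M=c['mount'];Rt=Ro.from_rotvec(o['tool_rot']).as_matrix()
    Rcw=Rt@M[:3,:3]; p=np.array(o['tool_pos'])+Rt@M[:3,3]
    return K,Rcw.T,-Rcw.T@p
def ray(C,px,z):
    K,R,t=C;px=np.atleast_2d(px).astype(float)
    d=np.c_[px,np.ones(len(px))]@np.linalg.inv(K).T@R
    p=-R.T@t
    return p+d*((z-p[2])/d[:,2])[:,None]
def proj(C,X):
    K,R,t=C;x=(np.atleast_2d(X)@R.T+t)@K.T
    return x[:,:2]/x[:,2:]
def blobs(im,lo,hi,amin=6):
    hsv=cv2.cvtColor(im,cv2.COLOR_RGB2HSV)
    m=cv2.inRange(hsv,lo,hi)
    if lo[0]==0 and hi[0]<=6: m|=cv2.inRange(hsv,(174,)+tuple(lo[1:]),(180,)+tuple(hi[1:]))
    n,l,s,c=cv2.connectedComponentsWithStats(m)
    return [(s[i,4],c[i].round(1),s[i,:4]) for i in range(1,n) if s[i,4]>=amin],m
E
python3 - <<'E'
from h import *
for n,box in [("top",(240,130,380,260)),("scene",(230,160,420,310))]:
    im=cv2.imread(f"pics/{n}0.png")[:,:,::-1].copy();C=cam(n)
    x0,y0,x1,y1=box
    msk=np.zeros(im.shape[:2],np.uint8);msk[y0:y1,x0:x1]=1
    im*=msk[:,:,None]
    for nm,lo,hi,z in [("red",(0,110,80),(5,255,255),.09),("orange",(7,150,120),(17,255,255),.163),("yellow",(20,140,120),(32,255,255),.11),("blue",(100,120,60),(120,255,255),.13)]:
        b,_=blobs(im,lo,hi,8)
        for a,c,s in b:
            if a<3000: print(n,nm,a,c,s,ray(C,c,z).round(4))
    # white annulus outer ellipse
    hsv=cv2.cvtColor(im,cv2.COLOR_RGB2HSV)
    m=cv2.inRange(hsv,(0,0,185),(180,40,255));m=cv2.morphologyEx(m,cv2.MORPH_OPEN,np.ones((3,3)))
    cs,_=cv2.findContours(m,cv2.RETR_EXTERNAL,cv2.CHAIN_APPROX_NONE)
    c=max(cs,key=cv2.contourArea);P=ray(C,c[:,0],.09)[:,:2]
    for it in range(6):
        A=np.c_[2*P,np.ones(len(P))];s=np.linalg.lstsq(A,(P**2).sum(1),rcond=None)[0]
        r=np.sqrt(s[2]+s[0]**2+s[1]**2);e=np.hypot(*(P-s[:2]).T)-r
        P=P[abs(e)<max(2*np.median(abs(e)),.001)]
    print(n,"platter",s[:2].round(4),r.round(4),len(P))
    cv2.imwrite(f"pics/{n}_crop.png",cv2.resize(im[y0:y1,x0:x1,::-1],None,fx=4,fy=4,interpolation=cv2.INTER_CUBIC))
E
```

```text
top red 55 [336.4 174.8] [332 170  10  10] [[ 0.6207 -0.0201  0.09  ]]
top red 26 [347.3 243.1] [345 241   6   5] [[ 0.3714 -0.0666  0.09  ]]
top orange 68 [311.5 172.2] [307 168  10  10] [[0.6043 0.0697 0.163 ]]
top yellow 68 [283.2 157.6] [279 152  11  12] [[0.6716 0.1769 0.11  ]]
top blue 175 [310.4 194. ] [302 185  18  17] [[0.5343 0.0708 0.13  ]]
top platter [0.5374 0.0643] 0.1356 49
scene red 26 [318.5 177. ] [316 175   6   5] [[ 0.4009 -0.0515  0.09  ]]
scene red 69 [287.1 224.8] [281 220  13  10] [[ 0.6243 -0.0191  0.09  ]]
scene orange 145 [316.1 218.1] [311 210  10  18] [[0.606  0.0721 0.163 ]]
scene yellow 155 [334.9 268.7] [331 254   9  27] [[0.6898 0.1878 0.11  ]]
scene blue 28 [287.  196.7] [278 191  17  15] [[ 0.5604 -0.0634  0.13  ]]
scene blue 196 [330.  218.5] [320 207  18  22] [[0.5617 0.0919 0.13  ]]
scene platter [0.5312 0.0159] 0.083 48
```

View pics/top_crop.png

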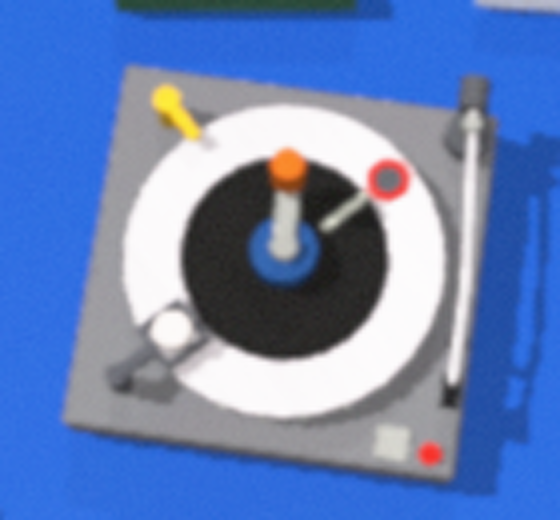

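Request:
servo_tool(
  increments=[
    [1, -41, -36, -8, 0],
    [1, -41, -36, -8, 0],
    [1, -41, -36, -8, 0],
    [1, -41, -36, -8, 0],
    [1, -41, -36, -8, 0],
    [1, -41, -36, -8, 0],
    [1, -41, -36, -8, 0],
    [1, -41, -36, -8, 0],
    [1, -41, -36, -8, 0],
    [1, -41, -36, -8, 0],
    [1, -37, -36, 0, 0],
    [1, 0, 0, 0, 0],
  ],
)

```text
t: 1.6
tool_pos: [0.4953, 0.0847, 0.3105]
tool_rot: [-0.475, -3.104, 0.001]
contact_force: [-0.4, 1.1, 0.2]
opening: 0.0853
grip_force: 0.0
```

```bash
python3 - <<'E'
from h import *
o=get_obs();print({k:np.round(o[k],4) for k in ['t','q','dq','tool_pos','tool_rot']})
R=Ro.from_rotvec(o['tool_rot']).as_matrix();print(R.round(3))
im=get_image("wrist");cv2.imwrite("pics/w1.png",im[:,:,::-1])
import pickle;pickle.dump((o,im),open("w1.pkl","wb"))
E
```

```text
{'t': np.float64(1.6), 'q': array([ 2.1300e-02, -2.7850e-01,  1.7876e+00, -4.0000e-04,  1.6339e+00,
       -1.2457e+00]), 'dq': array([ 0.0614, -0.0218,  0.0197,  0.027 ,  0.0152,  0.0224]), 'tool_pos': array([0.4953, 0.0847, 0.3105]), 'tool_rot': array([-4.753e-01, -3.104e+00,  1.000e-03])}
[[-0.954  0.299 -0.001]
 [ 0.299  0.954 -0.   ]
 [ 0.001 -0.001 -1.   ]]
```

View pics/w1.png

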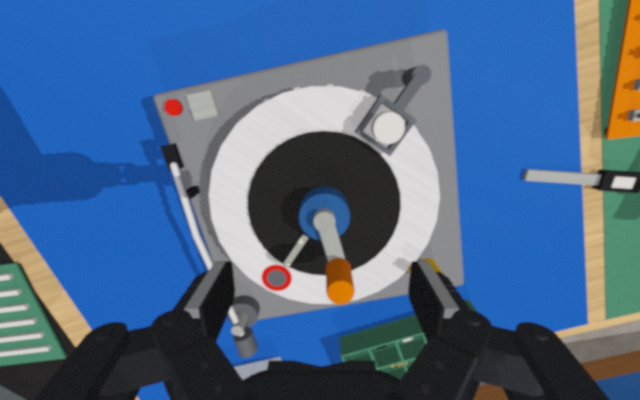

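```bash
cat >> h.py <<'E'
def circ(P,rk):
    """robust circle fit with known radius; P Nx2"""
    from scipy.optimize import least_squares
    f=lambda s:np.hypot(*(P-s[:2]).T)-rk
    s=least_squares(f,np.median(P,0),loss='soft_l1',f_scale=.001);return s.x,np.median(abs(f(s.x)))
E
python3 - <<'E'
from h import *
import pickle
o,iw=pickle.load(open("w1.pkl","rb"))
T=cv2.imread("pics/top0.png")[:,:,::-1].copy();S=cv2.imread("pics/scene0.png")[:,:,::-1].copy()
for n,im,C,c0 in [("wrist",iw,cam("wrist",o),(290,170)),("top",T,cam("top"),(326,205)),("scene",S,cam("scene"),(352,228))]:
    hsv=cv2.cvtColor(im,cv2.COLOR_RGB2HSV)
    a=np.array([.54,.068])
    # radial edge search in world rays
    for it in range(3):
      for r0,z,sg,nm in [(.096,.093,1,"mat"),(.145,.09,-1,"rim")]:
        th=np.linspace(0,2*np.pi,180,endpoint=False);rr=np.arange(r0-.012,r0+.012,.0005)
        P=a[None,None]+rr[None,:,None]*np.stack([np.cos(th),np.sin(th)],-1)[:,None]
        px=proj(C,np.c_[P.reshape(-1,2),np.full(P[...,0].size,z)]).astype(np.float32).reshape(180,-1,2)
        v=cv2.remap(im[:,:,0],px,None,cv2.INTER_LINEAR).astype(float)
        g=sg*np.gradient(cv2.GaussianBlur(v,(9,1),0),axis=1);k=g.argmax(1);ok=(g.max(1)>3)&(k>3)&(k<len(rr)-4)
        E=P[np.arange(180),k][ok];c,e=circ(E,r0);a=c
        print(n,nm,c.round(4),e.round(4),ok.sum())
    for nm,lo,hi,z in [("red",(0,110,80),(5,255,255),.09),("orange",(7,150,90),(17,255,255),.17),("yellow",(20,140,90),(32,255,255),.11)]:
        b,m=blobs(im,lo,hi,20)
        for A,cc,s in b:
            w=ray(C,cc,z)[0]
            if np.hypot(*(w[:2]-[.54,.07]))<.2:
                print(n,nm,A,cc,s,w.round(4))
                if nm!="red":
                    P=np.argwhere(m)[:,::-1];P=P[np.hypot(*(P-cc).T)<25]
                    u=cv2.fitLine(P.astype(np.float32),cv2.DIST_L2,0,.01,.01).ravel();s=(P-u[2:])@u[:2]
                    for q in (s.min(),s.max()): print("   end",(u[2:]+q*u[:2]).round(1),ray(C,u[2:]+q*u[:2],z)[0].round(4))
x0,y0,x1,y1=240,170,420,320
cv2.imwrite("pics/ps.png",cv2.resize(S[160:300,260:400,::-1],None,fx=4,fy=4,interpolation=cv2.INTER_CUBIC))
E
```

```text
wrist mat [0.5445 0.0728] 0.0011 171
wrist rim [0.545  0.0727] 0.0009 177
wrist mat [0.5445 0.0727] 0.0012 173
wrist rim [0.545  0.0727] 0.0008 177
wrist mat [0.5445 0.0727] 0.0012 173
wrist rim [0.545  0.0728] 0.0008 177
wrist red 357 [276.2 277. ] [262 265  29  25] [ 0.6212 -0.0188  0.09  ]
wrist orange 1005 [339.1 280.7] [326 259  27  45] [0.6004 0.0722 0.17  ]
   end [336.9 258.7] [0.5742 0.0775 0.17  ]
   end [341.4 303.3] [0.6287 0.0665 0.17  ]
wrist yellow 67 [433.1 264.7] [425 259  15  13] [0.6524 0.1847 0.11  ]
   end [409.4 263. ] [0.6411 0.1565 0.11  ]
   end [439.5 265.7] [0.6563 0.1921 0.11  ]
top mat [0.5442 0.0721] 0.0018 172
top rim [0.5444 0.0709] 0.0008 174
top mat [0.5444 0.0717] 0.0018 171
top rim [0.5444 0.0709] 0.0008 174
top mat [0.5443 0.0717] 0.0018 171
top rim [0.5444 0.071 ] 0.0009 174
top red 55 [336.4 174.8] [332 170  10  10] [ 0.6207 -0.0201  0.09  ]
top orange 75 [311.5 172.4] [307 168  10  10] [0.6015 0.0695 0.17  ]
   end [307.  172.2] [0.6014 0.0852 0.17  ]
   end [316.1 172.6] [0.6014 0.0537 0.17  ]
top yellow 68 [283.2 157.6] [279 152  11  12] [0.6716 0.1769 0.11  ]
   end [279.3 152.6] [0.6902 0.1925 0.11  ]
   end [288.  163.8] [0.6488 0.1579 0.11  ]
scene mat [0.5482 0.0731] 0.0007 177
scene rim [0.547  0.0737] 0.0009 164
scene mat [0.5482 0.0732] 0.0008 180
scene rim [0.547  0.0737] 0.0009 162
scene mat [0.5482 0.0731] 0.0008 180
scene rim [0.547  0.0737] 0.0009 163
scene red 26 [318.5 177. ] [316 175   6   5] [ 0.4009 -0.0515  0.09  ]
scene red 69 [287.1 224.8] [281 220  13  10] [ 0.6243 -0.0191  0.09  ]
scene orange 167 [315.6 218.3] [311 209  11  19] [0.6123 0.0745 0.17  ]
   end [315.5 209. ] [0.5837 0.0553 0.17  ]
   end [315.7 227. ] [0.6383 0.0919 0.17  ]
scene yellow 170 [334.6 269.2] [331 254   9  27] [0.6916 0.1879 0.11  ]
   end [333.8 254. ] [0.6503 0.1602 0.11  ]
   end [335.1 280.1] [0.7199 0.2066 0.11  ]
```

View pics/ps.png

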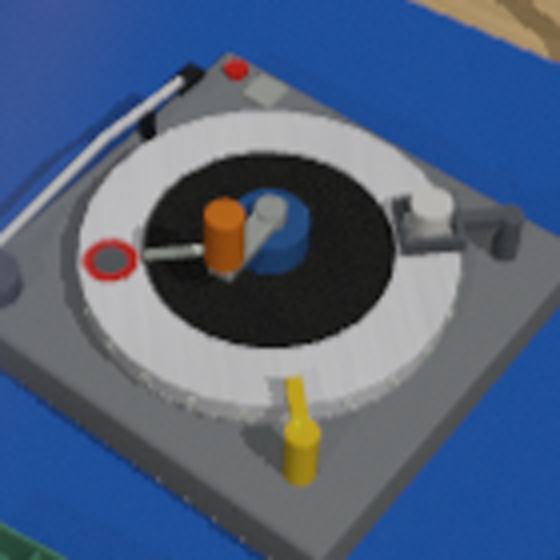

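Request:
servo_tool(
  increments=[
    [1, -36, 7, 30, 0],
    [1, -36, 7, 30, 0],
    [1, -36, 6, 30, 0],
    [1, 0, 0, 0, 0],
  ],
)

```text
t: 2.15
tool_pos: [0.6023, 0.0758, 0.2163]
tool_rot: [-0.464, -3.098, 0.001]
contact_force: [0.1, 0.7, -0.1]
opening: 0.0855
grip_force: 0.0
```

```bash
python3 - <<'E'
from h import *
o=get_obs();R=Ro.from_rotvec(o['tool_rot']).as_matrix();print(o['t'],o['tool_pos'].round(4),o['dq'].round(3), (R.T@(np.array([.605,.0717,.146])-o['tool_pos'])*1000).round(1))
E
```

```text
2.15 [0.6023 0.0758 0.2163] [ 0.006 -0.081 -0.009  0.003  0.033  0.001] [-4.4 -2.9 70.3]
```

Request:
servo_tool(
  increments=[
    [1, -2, -2, 26, 0],
    [1, -2, -1, 26, 0],
    [1, 0, 0, 17, 0],
    [1, 0, 0, 0, 0],
    [0.2, 0, 0, 0, 0],
    [0.2, 0, 0, 0, 0],
    [0.2, 0, 0, 0, 0],
    [0.2, 0, 0, 0, 0],
  ],
  force=40,
)

```text
t: 3.15
tool_pos: [0.6072, 0.0705, 0.1533]
tool_rot: [0.468, 3.105, 0.0]
contact_force: [-0.2, -1.3, 3.8]
opening: 0.0289
grip_force: 39.3
```

```bash
python3 - <<'E'
from h import *
o=get_obs();print({k:np.round(o[k],4) for k in ['t','dq','tool_pos','tool_rot','contact_force','opening','grip_force']})
E
```

```text
{'t': np.float64(3.15), 'dq': array([-0.0005,  0.    ,  0.0012,  0.0023, -0.    ,  0.0018]), 'tool_pos': array([0.6072, 0.0705, 0.1533]), 'tool_rot': array([4.6750e-01, 3.1052e+00, 3.0000e-04]), 'contact_force': array([-0.1928, -1.3271,  3.8173]), 'opening': np.float64(0.0289), 'grip_force': np.float64(39.3119)}
```

```bash
cat > g.py <<'E'
import sys,json,numpy as np
# usage: g.py dphi list (rad, clockwise +) ; state: commanded xy, phi(cw), centre
s=json.load(open("st.json"));c=np.array(s["c"])
A=np.array([[-.9557,.2944],[.2944,.9557]])
def gen(d,s,z=0):
    p=np.array(s["p"]);ph=s["ph"];rows=[]
    for i,k in enumerate(d):
        ph+=k;q=c+s["r"]*np.array([np.cos(ph),-np.sin(ph)])
        t=np.round(A@(q-p)*2000)/2;rows.append([.2,*t.tolist(),0,0]);p=p+A.T@t/1000
    s["p"]=p.tolist();s["ph"]=ph;s["log"].append(list(d));return rows
d=[]
for a in sys.argv[1:]:
    v,_,n=a.partition("x");d+=[float(v)]*int(n or 1)
for i in range(0,len(d),12): print(json.dumps(gen(d[i:i+12],s)))
json.dump(s,open("st.json","w"))
E
echo '{"c":[0.545,0.0727],"r":0.06,"p":[0.6065,0.0701],"ph":0.035,"log":[]}' > st.json
python3 g.py .1 .2 .3 .4x9
```

```text
[[0.2, 0.5, -6.0, 0, 0], [0.2, -1.0, -12.0, 0, 0], [0.2, 3.5, -17.5, 0, 0], [0.2, 12.0, -20.5, 0, 0], [0.2, 19.5, -14.0, 0, 0], [0.2, 23.0, -5.5, 0, 0], [0.2, 23.5, 4.0, 0, 0], [0.2, 20.0, 12.5, 0, 0], [0.2, 13.5, 19.5, 0, 0], [0.2, 5.0, 23.5, 0, 0], [0.2, -4.5, 23.5, 0, 0], [0.2, -13.5, 19.5, 0, 0]]
```

Request:
servo_tool(
  increments=[
    [0.2, 0.5, -6.0, 0, 0],
    [0.2, -1.0, -12.0, 0, 0],
    [0.2, 3.5, -17.5, 0, 0],
    [0.2, 12.0, -20.5, 0, 0],
    [0.2, 19.5, -14.0, 0, 0],
    [0.2, 23.0, -5.5, 0, 0],
    [0.2, 23.5, 4.0, 0, 0],
    [0.2, 20.0, 12.5, 0, 0],
    [0.2, 13.5, 19.5, 0, 0],
    [0.2, 5.0, 23.5, 0, 0],
    [0.2, -4.5, 23.5, 0, 0],
    [0.2, -13.5, 19.5, 0, 0],
  ],
)

```text
t: 4.65
tool_pos: [0.5195, 0.1251, 0.1532]
tool_rot: [0.465, 3.101, -0.009]
contact_force: [8.1, -16.2, 2.4]
opening: 0.029
grip_force: 40.8
```

```bash
cat > m.py <<'E'
from h import *
import sys,json,pickle
k=sys.argv[1]; cams=sys.argv[2].split(",")
AX={"wrist":np.array([.545,.0727]),"scene":np.array([.5475,.0735]),"top":np.array([.5444,.0712])}
s=json.load(open("st.json"))
for n in cams:
    o=get_obs();im=get_image(n);C=cam(n,o)
    pickle.dump((n,o,im),open(f"img_{k}_{n}.pkl","wb"));cv2.imwrite(f"pics/{k}_{n}.png",im[:,:,::-1])
    d=o['tool_pos'][:2]-np.array(s["c"]);ph=np.arctan2(-d[1],d[0])
    print(n,"t",round(float(o['t']),3),"tool",o['tool_pos'].round(4),"r %.4f phi %.3f cmd %.3f"%(np.hypot(*d),ph,s["ph"]%(2*np.pi)),"F",o['contact_force'].round(1),"open",round(float(o['opening']),4))
    hsv=cv2.cvtColor(im,cv2.COLOR_RGB2HSV)
    m=cv2.inRange(hsv,(0,110,70),(5,255,255))|cv2.inRange(hsv,(172,110,70),(180,255,255))
    P=np.argwhere(m)[:,::-1]
    if len(P)==0: print("  no red");continue
    W=ray(C,P,.09)[:,:2]-AX[n];r=np.hypot(*W.T);Q=W[(r>.094)&(r<.146)]
    if len(Q)<15: print("  red few",len(Q));continue
    md=np.median(Q,0);Q=Q[np.hypot(*(Q-md).T)<.03]
    c,e=circ(Q,.0185);
    print("  mark n",len(Q),"fit",c.round(4),"r %.4f cw ang %.4f"%(np.hypot(*c),np.arctan2(-c[1],c[0])),"mean",Q.mean(0).round(4),"cw ang %.4f"%np.arctan2(-Q.mean(0)[1],Q.mean(0)[0]),"res %.4f"%e)
print("t end",get_obs()['t'])
E
python3 m.py a wrist,scene
```

```text
wrist t 4.65 tool [0.5195 0.1251 0.1532] r 0.0583 phi -2.024 cmd 4.235 F [  8.1 -16.2   2.4] open 0.029
  mark n 837 fit [ 0.0224 -0.1183] r 0.1204 cw ang 1.3833 mean [ 0.0203 -0.1179] cw ang 1.3999 res 0.0024
scene t 4.7 tool [0.5213 0.1257 0.1533] r 0.0581 phi -1.992 cmd 4.235 F [ 2.6 -9.5  0.4] open 0.029
  mark n 60 fit [ 0.0146 -0.1199] r 0.1208 cw ang 1.4493 mean [ 0.0147 -0.119 ] cw ang 1.4483 res 0.0020
t end 4.75
```

```bash
sed -i 's/"c": \[[^]]*\]/"c": [0.547, 0.072]/' st.json; python3 g.py .4x24; cat st.json
```

```text
[[0.2, -22.0, 13.0, 0, 0], [0.2, -23.5, 4.5, 0, 0], [0.2, -23.5, -5.5, 0, 0], [0.2, -19.0, -14.0, 0, 0], [0.2, -12.5, -20.5, 0, 0], [0.2, -3.5, -23.5, 0, 0], [0.2, 6.0, -23.0, 0, 0], [0.2, 14.5, -19.0, 0, 0], [0.2, 20.5, -11.5, 0, 0], [0.2, 24.0, -3.0, 0, 0], [0.2, 22.5, 6.5, 0, 0], [0.2, 18.5, 15.0, 0, 0]]
[[0.2, 11.5, 21.0, 0, 0], [0.2, 2.0, 24.0, 0, 0], [0.2, -7.5, 22.5, 0, 0], [0.2, -15.5, 18.0, 0, 0], [0.2, -21.0, 11.0, 0, 0], [0.2, -24.0, 1.0, 0, 0], [0.2, -22.5, -8.0, 0, 0], [0.2, -17.5, -16.0, 0, 0], [0.2, -10.0, -21.5, 0, 0], [0.2, -0.5, -24.0, 0, 0], [0.2, 8.5, -22.0, 0, 0], [0.2, 16.5, -17.0, 0, 0]]
{"c": [0.547, 0.072], "r": 0.06, "p": [0.5649050500000002, 0.014897899999999983], "ph": 13.835000000000008, "log": [[0.1, 0.2, 0.3, 0.4, 0.4, 0.4, 0.4, 0.4, 0.4, 0.4, 0.4, 0.4], [0.4, 0.4, 0.4, 0.4, 0.4, 0.4, 0.4, 0.4, 0.4, 0.4, 0.4, 0.4], [0.4, 0.4, 0.4, 0.4, 0.4, 0.4, 0.4, 0.4, 0.4, 0.4, 0.4, 0.4]]}
```

Request:
servo_tool(
  increments=[
    [0.2, -22.0, 13.0, 0, 0],
    [0.2, -23.5, 4.5, 0, 0],
    [0.2, -23.5, -5.5, 0, 0],
    [0.2, -19.0, -14.0, 0, 0],
    [0.2, -12.5, -20.5, 0, 0],
    [0.2, -3.5, -23.5, 0, 0],
    [0.2, 6.0, -23.0, 0, 0],
    [0.2, 14.5, -19.0, 0, 0],
    [0.2, 20.5, -11.5, 0, 0],
    [0.2, 24.0, -3.0, 0, 0],
    [0.2, 22.5, 6.5, 0, 0],
    [0.2, 18.5, 15.0, 0, 0],
  ],
)

```text
t: 6.25
tool_pos: [0.4909, 0.0493, 0.1533]
tool_rot: [0.469, 3.106, -0.001]
contact_force: [6.4, 0.9, 3.4]
opening: 0.0289
grip_force: 40.9
```

```bash
python3 m.py b scene
```

```text
scene t 6.25 tool [0.4909 0.0493 0.1533] r 0.0605 phi 2.757 cmd 1.269 F [6.4 0.9 3.4] open 0.0289
  mark n 30 fit [-0.0754 -0.0839] r 0.1128 cw ang 2.3028 mean [-0.0885 -0.0758] cw ang 2.4337 res 0.0055
t end 6.3
```

Request:
servo_tool(
  increments=[
    [0.2, 11.5, 21.0, 0, 0],
    [0.2, 2.0, 24.0, 0, 0],
    [0.2, -7.5, 22.5, 0, 0],
    [0.2, -15.5, 18.0, 0, 0],
    [0.2, -21.0, 11.0, 0, 0],
    [0.2, -24.0, 1.0, 0, 0],
    [0.2, -22.5, -8.0, 0, 0],
    [0.2, -17.5, -16.0, 0, 0],
    [0.2, -10.0, -21.5, 0, 0],
    [0.2, -0.5, -24.0, 0, 0],
    [0.2, 8.5, -22.0, 0, 0],
    [0.2, 16.5, -17.0, 0, 0],
  ],
)

```text
t: 7.8
tool_pos: [0.5654, 0.0139, 0.1533]
tool_rot: [0.468, 3.104, -0.003]
contact_force: [1.1, 0.9, 5.6]
opening: 0.029
grip_force: 41.3
```

```bash
python3 m.py c scene
```

```text
scene t 7.8 tool [0.5654 0.0139 0.1533] r 0.0609 phi 1.264 cmd 1.269 F [1.1 0.9 5.6] open 0.029
  red few 1
t end 7.85
```

```bash
python3 m.py c2 wrist; python3 - <<'E'
import cv2,numpy as np
a=cv2.imread("pics/c_scene.png")[140:320,220:440];b=cv2.imread("pics/c2_wrist.png")
a=cv2.resize(a,(600,490));b=cv2.resize(b,(480,300))
im=np.zeros((600,800,3),np.uint8);im[:300,:480]=b;im[300:,:]=0
a=cv2.resize(a,(366,300));im[300:,:366]=a
bb=cv2.resize(cv2.imread("pics/b_scene.png")[140:320,220:440],(366,300));im[300:,400:766]=bb
cv2.imwrite("pics/mont.png",im)
E
```

```text
wrist t 7.85 tool [0.5632 0.0134 0.1533] r 0.0608 phi 1.301 cmd 1.269 F [ 1.6 -3.6  5.4] open 0.0293
  mark n 185 fit [-0.0872  0.0808] r 0.1189 cw ang -2.3943 mean [-0.0796  0.0653] cw ang -2.4551 res 0.0008
t end 7.9
```

View pics/mont.png

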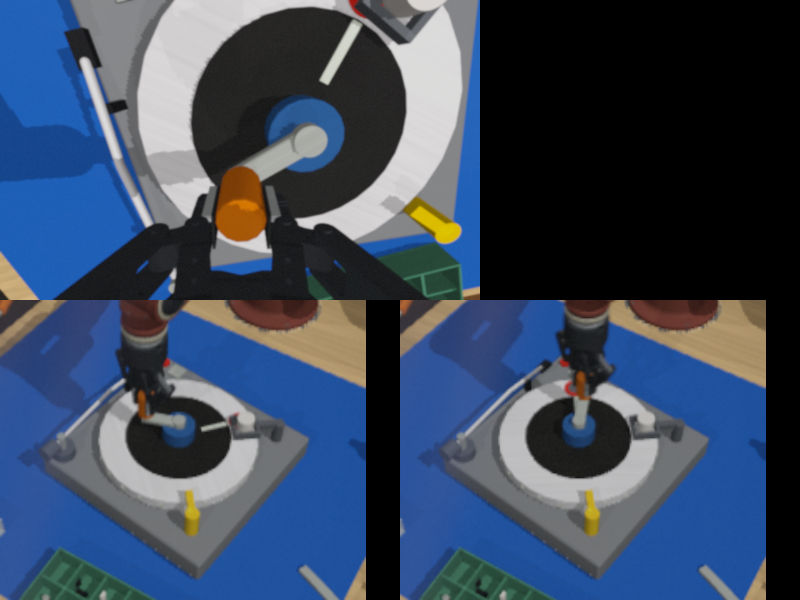

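```bash
cat > fit.py <<'E'
import numpy as np
from scipy.optimize import least_squares
# crank speed timeline: list of (duration, speed)
SEG=[(.125,.8),(.125,1.6),(.125,2.4)]+[(.125,3.2)]*9+[(.1,0)]+[(.125,3.2)]*12+[(.05,0)]+[(.125,3.2)]*12+[(.1,0)]
T0=3.15
def sim(I,D,seg=SEG,th=.876,w=0,k=.02,b=.003,dt=.005,t=T0):
    out=[(t,th,w)]
    for d,c in seg:
        for _ in range(round(d/dt)):
            tq=k*(c-w)-b*w
            if w==0 and abs(tq)<D: a=0
            else:
                sg=np.sign(w) if w!=0 else np.sign(tq)
                a=(tq-D*sg)/I
            wn=w+a*dt
            if w*wn<0: wn=0
            th+=.5*(w+wn)*dt;w=wn;t+=dt;out.append((t,th,w))
    return np.array(out)
DATA=[(4.65,1.39,.02),(4.7,1.445,.02),(6.25,2.4,.05),(7.85,3.889,.02)]
def run(data,seg,x0=(.017,.035),free_k=False):
    def f(x):
        o=sim(x[0],x[1],seg,k=x[2] if free_k else .02)
        return [(np.interp(t,o[:,0],o[:,1])-a)/s for t,a,s in data]+[(x[0]-.017)/.004]+([(x[2]-.02)/.003] if free_k else [])
    x0=list(x0)+([.02] if free_k else [])
    return least_squares(f,x0,diff_step=.01,bounds=([.008,.003]+[.01]*free_k,[.03,.06]+[.03]*free_k))
if __name__=="__main__":
    for fk in (False,True):
        r=run(DATA,SEG,free_k=fk);o=sim(r.x[0],r.x[1],k=r.x[2] if fk else .02)
        print(r.x.round(4),r.fun.round(2),"w end",o[-1])
E
python3 fit.py
```

```text
[0.0189 0.042 ] [ 0.2  -0.93  2.56 -0.45  0.46] w end [7.9        3.91401844 0.60375692]
[0.0185 0.0408 0.0195] [ 0.18 -0.95  2.56 -0.44  0.37 -0.17] w end [7.9        3.91425853 0.60545235]
```

```bash
python3 g.py .5 .55x23
cat >> m.py <<'E'
# stripe on the mat (wrist)
for n in cams:
    n,o,im=pickle.load(open(f"img_{k}_{n}.pkl","rb"));C=cam(n,o)
    th=np.arange(0,2*np.pi,.004);rr=np.arange(.072,.090,.001)
    P=np.stack([AX[n][0]+rr[:,None]*np.cos(th),AX[n][1]-rr[:,None]*np.sin(th),np.full((len(rr),len(th)),.093)],-1)
    px=proj(C,P.reshape(-1,3)).astype(np.float32).reshape(len(rr),-1,2)
    v=cv2.remap(im,px,None,cv2.INTER_LINEAR).astype(float)
    g=(v.min(2)>95)&(v.max(2)-v.min(2)<45)
    f=np.median(np.where(g,1.,0.),axis=0)>.5
    nlab,lab=cv2.connectedComponents(f.astype(np.uint8)[None,:])
    for i in range(1,nlab):
        q=th[lab[0]==i]
        if len(q)*.004*.08>.004: print("  stripe?",n,"cw ang %.4f width_mm %.1f"%(q.mean(),len(q)*.004*81))
E
cat > re.py <<'E'
E
python3 - <<'E'
# test stripe on saved c2 wrist
src=open('m.py').read().split("# stripe on the mat")[1]
from h import *
import pickle,json
k="c2";cams=["wrist"];AX={"wrist":np.array([.545,.0727])}
exec("#"+src)
k="a";exec("#"+src)
E
```

```text
[[0.2, 28.0, -10.5, 0, 0], [0.2, 32.0, 5.5, 0, 0], [0.2, 24.5, 22.0, 0, 0], [0.2, 9.5, 31.0, 0, 0], [0.2, -8.5, 31.5, 0, 0], [0.2, -23.0, 22.5, 0, 0], [0.2, -32.0, 7.0, 0, 0], [0.2, -31.0, -10.5, 0, 0], [0.2, -20.5, -25.0, 0, 0], [0.2, -4.5, -32.5, 0, 0], [0.2, 13.0, -29.5, 0, 0], [0.2, 26.5, -19.0, 0, 0]]
[[0.2, 33.0, -2.0, 0, 0], [0.2, 28.5, 15.5, 0, 0], [0.2, 16.5, 28.0, 0, 0], [0.2, -0.5, 32.5, 0, 0], [0.2, -18.0, 27.5, 0, 0], [0.2, -29.0, 14.5, 0, 0], [0.2, -32.5, -3.5, 0, 0], [0.2, -26.0, -19.5, 0, 0], [0.2, -12.0, -30.5, 0, 0], [0.2, 6.0, -32.0, 0, 0], [0.2, 21.5, -24.5, 0, 0], [0.2, 31.5, -9.0, 0, 0]]Traceback (most recent call last):
  File "<stdin>", line 3, in <module>
  File "h.py", line 1, in <module>
    import cv2,numpy as np
    import numpy
    from numpy.__config__ import show_config
    from numpy._core._multiarray_umath import (
    from . import (
    from .fromnumeric import any
    from . import _methods, overrides
    import pickle
    __all__.extend([x for x in dir() if re.match("[A-Z][A-Z0-9_]+$", x)])
AttributeError: module 're' has no attribute 'match' (consider renaming 're.py' since it has the same name as the standard library module named 're' and prevents importing that standard library module)
```

Silly stray file; remove it and re-test.

```bash
rm re.py; python3 - <<'E'
src=open('m.py').read().split("# stripe on the mat")[1]
from h import *
import pickle,json
cams=["wrist"];AX={"wrist":np.array([.545,.0727]),"scene":np.array([.5475,.0735])}
k="c2";exec("#"+src)
k="a";cams=["wrist","scene"];exec("#"+src)
E
```

```text
stripe? wrist cw ang 0.5360 width_mm 5.5
  stripe? wrist cw ang 3.8780 width_mm 9.7
  stripe? wrist cw ang 1.3900 width_mm 12.3
  stripe? scene cw ang 1.4560 width_mm 11.3
```

Request:
servo_tool(
  increments=[
    [0.2, 28.0, -10.5, 0, 0],
    [0.2, 32.0, 5.5, 0, 0],
    [0.2, 24.5, 22.0, 0, 0],
    [0.2, 9.5, 31.0, 0, 0],
    [0.2, -8.5, 31.5, 0, 0],
    [0.2, -23.0, 22.5, 0, 0],
    [0.2, -32.0, 7.0, 0, 0],
    [0.2, -31.0, -10.5, 0, 0],
    [0.2, -20.5, -25.0, 0, 0],
    [0.2, -4.5, -32.5, 0, 0],
    [0.2, 13.0, -29.5, 0, 0],
    [0.2, 26.5, -19.0, 0, 0],
  ],
)

```text
t: 9.4
tool_pos: [0.5496, 0.0109, 0.1532]
tool_rot: [0.469, 3.104, -0.001]
contact_force: [0.4, 7.0, 9.0]
opening: 0.0292
grip_force: 42.1
```

Request:
servo_tool(
  increments=[
    [0.2, 33.0, -2.0, 0, 0],
    [0.2, 28.5, 15.5, 0, 0],
    [0.2, 16.5, 28.0, 0, 0],
    [0.2, -0.5, 32.5, 0, 0],
    [0.2, -18.0, 27.5, 0, 0],
    [0.2, -29.0, 14.5, 0, 0],
    [0.2, -32.5, -3.5, 0, 0],
    [0.2, -26.0, -19.5, 0, 0],
    [0.2, -12.0, -30.5, 0, 0],
    [0.2, 6.0, -32.0, 0, 0],
    [0.2, 21.5, -24.5, 0, 0],
    [0.2, 31.5, -9.0, 0, 0],
  ],
)

```text
t: 10.9
tool_pos: [0.5301, 0.0133, 0.1532]
tool_rot: [0.47, 3.104, -0.003]
contact_force: [2.3, 6.2, 7.6]
opening: 0.0288
grip_force: 42.4
```

```bash
python3 m.py d wrist
```

```text
wrist t 10.9 tool [0.5301 0.0133 0.1532] r 0.0611 phi 1.850 cmd 1.852 F [2.3 6.2 7.6] open 0.0288
  mark n 1923 fit [-0.0967 -0.075 ] r 0.1224 cw ang 2.4817 mean [-0.0975 -0.0747] cw ang 2.4881 res 0.0020
t end 10.95
  stripe? wrist cw ang 2.4920 width_mm 10.0
```

```bash
cat > f2.py <<'E'
from fit import *
SEG2=SEG+[(.125,4.0)]+[(.125,4.4)]*23
D2=[(4.65,1.39,.02),(4.7,1.445,.02),(6.25,2.4,.1),(7.85,3.882,.02),(10.9,2.488+2*np.pi,.02)]
if __name__=="__main__":
    for fk in (False,True):
        r=run(D2,SEG2,free_k=fk);kk=r.x[2] if fk else .02;o=sim(r.x[0],r.x[1],SEG2,k=kk)
        print(r.x.round(4),r.fun.round(2),"w end",o[-1], "max",o[:,2].max(),"need",1.885+(r.x[1]+.003*1.885)/kk)
E
python3 f2.py
```

```text
[0.0183 0.0421] [ 0.52 -0.6   1.34 -0.11 -0.01  0.32] w end [10.9         8.77095743  1.96306277] max 1.9630627687785076 need 4.271987591933521
[0.0181 0.0417 0.0198] [ 0.53 -0.59  1.35 -0.05 -0.05  0.29 -0.06] w end [10.9         8.77027915  1.96203589] max 1.9620358866137142 need 4.273066249220837
```

```bash
python3 g.py .56x3 .535x57
```

```text
[[0.2, 32.0, 8.5, 0, 0], [0.2, 22.5, 24.0, 0, 0], [0.2, 6.0, 33.0, 0, 0], [0.2, -11.0, 29.5, 0, 0], [0.2, -24.5, 20.0, 0, 0], [0.2, -31.5, 4.5, 0, 0], [0.2, -29.5, -12.5, 0, 0], [0.2, -19.0, -25.0, 0, 0], [0.2, -3.5, -32.0, 0, 0], [0.2, 13.5, -28.5, 0, 0], [0.2, 26.0, -18.5, 0, 0], [0.2, 31.5, -2.0, 0, 0]]
[[0.2, 28.5, 14.0, 0, 0], [0.2, 17.0, 26.5, 0, 0], [0.2, 1.5, 32.0, 0, 0], [0.2, -15.0, 28.0, 0, 0], [0.2, -27.5, 16.0, 0, 0], [0.2, -31.5, 0.0, 0, 0], [0.2, -27.5, -16.0, 0, 0], [0.2, -15.5, -27.5, 0, 0], [0.2, 1.0, -32.0, 0, 0], [0.2, 17.0, -26.5, 0, 0], [0.2, 28.5, -14.5, 0, 0], [0.2, 31.5, 2.0, 0, 0]]
[[0.2, 26.0, 18.0, 0, 0], [0.2, 13.5, 28.5, 0, 0], [0.2, -3.0, 31.5, 0, 0], [0.2, -19.0, 26.0, 0, 0], [0.2, -29.0, 12.5, 0, 0], [0.2, -31.5, -4.5, 0, 0], [0.2, -25.0, -19.5, 0, 0], [0.2, -11.5, -29.5, 0, 0], [0.2, 5.5, -31.5, 0, 0], [0.2, 20.5, -24.0, 0, 0], [0.2, 30.0, -10.5, 0, 0], [0.2, 31.0, 6.5, 0, 0]]
[[0.2, 23.5, 21.0, 0, 0], [0.2, 9.5, 30.5, 0, 0], [0.2, -7.5, 30.5, 0, 0], [0.2, -22.0, 23.0, 0, 0], [0.2, -30.5, 8.5, 0, 0], [0.2, -30.5, -8.5, 0, 0], [0.2, -22.5, -23.0, 0, 0], [0.2, -7.0, -31.0, 0, 0], [0.2, 9.5, -30.0, 0, 0], [0.2, 23.5, -21.5, 0, 0], [0.2, 31.0, -6.0, 0, 0], [0.2, 30.0, 10.5, 0, 0]]
[[0.2, 20.5, 24.0, 0, 0], [0.2, 5.0, 31.5, 0, 0], [0.2, -11.5, 29.5, 0, 0], [0.2, -25.0, 19.5, 0, 0], [0.2, -31.5, 4.0, 0, 0], [0.2, -29.0, -12.5, 0, 0], [0.2, -18.5, -25.5, 0, 0], [0.2, -3.0, -31.5, 0, 0], [0.2, 13.5, -28.5, 0, 0], [0.2, 26.0, -18.0, 0, 0], [0.2, 31.5, -2.0, 0, 0], [0.2, 28.5, 14.5, 0, 0]]
```

Request:
servo_tool(
  increments=[
    [0.2, 32.0, 8.5, 0, 0],
    [0.2, 22.5, 24.0, 0, 0],
    [0.2, 6.0, 33.0, 0, 0],
    [0.2, -11.0, 29.5, 0, 0],
    [0.2, -24.5, 20.0, 0, 0],
    [0.2, -31.5, 4.5, 0, 0],
    [0.2, -29.5, -12.5, 0, 0],
    [0.2, -19.0, -25.0, 0, 0],
    [0.2, -3.5, -32.0, 0, 0],
    [0.2, 13.5, -28.5, 0, 0],
    [0.2, 26.0, -18.5, 0, 0],
    [0.2, 31.5, -2.0, 0, 0],
  ],
)

```text
t: 12.45
tool_pos: [0.5182, 0.0182, 0.1532]
tool_rot: [0.47, 3.105, -0.003]
contact_force: [3.6, 6.1, 6.4]
opening: 0.0289
grip_force: 42.7
```

Request:
servo_tool(
  increments=[
    [0.2, 28.5, 14.0, 0, 0],
    [0.2, 17.0, 26.5, 0, 0],
    [0.2, 1.5, 32.0, 0, 0],
    [0.2, -15.0, 28.0, 0, 0],
    [0.2, -27.5, 16.0, 0, 0],
    [0.2, -31.5, 0.0, 0, 0],
    [0.2, -27.5, -16.0, 0, 0],
    [0.2, -15.5, -27.5, 0, 0],
    [0.2, 1.0, -32.0, 0, 0],
    [0.2, 17.0, -26.5, 0, 0],
    [0.2, 28.5, -14.5, 0, 0],
    [0.2, 31.5, 2.0, 0, 0],
  ],
)

```text
t: 13.95
tool_pos: [0.511, 0.0228, 0.1532]
tool_rot: [0.47, 3.105, -0.002]
contact_force: [5.5, 7.3, 5.2]
opening: 0.0288
grip_force: 42.7
```

Request:
servo_tool(
  increments=[
    [0.2, 26.0, 18.0, 0, 0],
    [0.2, 13.5, 28.5, 0, 0],
    [0.2, -3.0, 31.5, 0, 0],
    [0.2, -19.0, 26.0, 0, 0],
    [0.2, -29.0, 12.5, 0, 0],
    [0.2, -31.5, -4.5, 0, 0],
    [0.2, -25.0, -19.5, 0, 0],
    [0.2, -11.5, -29.5, 0, 0],
    [0.2, 5.5, -31.5, 0, 0],
    [0.2, 20.5, -24.0, 0, 0],
    [0.2, 30.0, -10.5, 0, 0],
    [0.2, 31.0, 6.5, 0, 0],
  ],
)

```text
t: 15.45
tool_pos: [0.5047, 0.0282, 0.1533]
tool_rot: [0.471, 3.105, -0.003]
contact_force: [5.2, 5.6, 5.0]
opening: 0.0291
grip_force: 42.7
```

Request:
servo_tool(
  increments=[
    [0.2, 23.5, 21.0, 0, 0],
    [0.2, 9.5, 30.5, 0, 0],
    [0.2, -7.5, 30.5, 0, 0],
    [0.2, -22.0, 23.0, 0, 0],
    [0.2, -30.5, 8.5, 0, 0],
    [0.2, -30.5, -8.5, 0, 0],
    [0.2, -22.5, -23.0, 0, 0],
    [0.2, -7.0, -31.0, 0, 0],
    [0.2, 9.5, -30.0, 0, 0],
    [0.2, 23.5, -21.5, 0, 0],
    [0.2, 31.0, -6.0, 0, 0],
    [0.2, 30.0, 10.5, 0, 0],
  ],
)

```text
t: 16.95
tool_pos: [0.4992, 0.0344, 0.1533]
tool_rot: [0.471, 3.105, -0.002]
contact_force: [9.0, 4.8, 2.8]
opening: 0.0293
grip_force: 42.6
```

Request:
servo_tool(
  increments=[
    [0.2, 20.5, 24.0, 0, 0],
    [0.2, 5.0, 31.5, 0, 0],
    [0.2, -11.5, 29.5, 0, 0],
    [0.2, -25.0, 19.5, 0, 0],
    [0.2, -31.5, 4.0, 0, 0],
    [0.2, -29.0, -12.5, 0, 0],
    [0.2, -18.5, -25.5, 0, 0],
    [0.2, -3.0, -31.5, 0, 0],
    [0.2, 13.5, -28.5, 0, 0],
    [0.2, 26.0, -18.0, 0, 0],
    [0.2, 31.5, -2.0, 0, 0],
    [0.2, 28.5, 14.5, 0, 0],
  ],
)

```text
t: 18.45
tool_pos: [0.4945, 0.0414, 0.1533]
tool_rot: [0.47, 3.105, -0.001]
contact_force: [10.8, 6.0, 1.0]
opening: 0.0289
grip_force: 42.4
```

```bash
python3 m.py e wrist
```

```text
wrist t 18.45 tool [0.4945 0.0414 0.1533] r 0.0608 phi 2.614 cmd 2.611 F [10.8  6.   1. ] open 0.0289
  red few 13
t end 18.5
  stripe? wrist cw ang 4.1960 width_mm 12.0
```

```bash
cat > f3.py <<'E'
from f2 import *
SEG3=SEG2+[(.05,0)]+[(.125,4.48)]*3+[(.125,4.28)]*57+[(.05,0)]
D3=D2+[(18.45,4.196+6*np.pi,.02)]
r=run(D3,SEG3);I,D=r.x;o=sim(I,D,SEG3)
E
python3 - <<'E'
from f3 import *
print(r.x,r.fun.round(2),o[-1]); m=(o[:,0]>11.3)&(o[:,0]<18.4);print("w range rpm",o[m,2].min()*9.549,o[m,2].max()*9.549, "t in band from",o[(o[:,0]>10.9)&(o[:,2]>1.68)][0,0])
from h import *;import pickle
for k in ["c2","d","e"]:
    n,ob,im=pickle.load(open(f"img_{k}_wrist.pkl","rb"));C=cam("wrist",ob)
    _,msk=blobs(im,(20,120,80),(34,255,255));P=np.argwhere(msk)[:,::-1]
    if len(P)==0: print(k,"none");continue
    W=ray(C,P,.11)[:,:2]-[.545,.0727];rad=np.hypot(*W.T);a=np.arctan2(-W[:,1],W[:,0])
    print(k,len(P),"rmin",rad.min().round(4))
    for lo in np.arange(.132,.17,.006):
        q=a[(rad>=lo)&(rad<lo+.006)]
        if len(q): print("   %.3f mid %.4f width %.1f n %d"%(lo,(q.max()+q.min())/2,(q.max()-q.min())*lo*1000,len(q)))
# plan: n rows at speed c then zero
th,w=o[-1,1:];tgt=-.698+8*np.pi
print("need",tgt-th)
for n in range(1,8):
    for c in (.3,.35,.4,.45,.5,.535):
        x=sim(I,D,[(.125,c*8)]*n+[(2,0)],th=th,w=w)[-1]
        if abs(x[1]-tgt)<.12: print(n,c,round(x[1]-tgt,3))
E
```

```text
[0.01883399 0.04192606] [ 0.25 -0.87  1.31  0.13  0.1  -0.09  0.46] [18.5        23.13313826  1.67775657]
w range rpm 17.730571159908745 18.13222368673106 t in band from 10.90000000000035
c2 2251 rmin 0.1236
   0.132 mid -0.6999 width 18.4 n 199
   0.138 mid -0.6974 width 18.7 n 201
   0.144 mid -0.6951 width 19.5 n 205
   0.150 mid -0.6932 width 20.0 n 206
   0.156 mid -0.6904 width 20.5 n 211
   0.162 mid -0.6897 width 20.9 n 208
   0.168 mid -0.6873 width 21.6 n 210
d 2039 rmin 0.1204
   0.132 mid -0.7332 width 19.7 n 185
   0.138 mid -0.7277 width 19.3 n 178
   0.144 mid -0.7208 width 19.5 n 179
   0.150 mid -0.7195 width 19.4 n 176
   0.156 mid -0.7137 width 18.9 n 168
   0.162 mid -0.7036 width 21.0 n 183
   0.168 mid -0.6945 width 23.0 n 194
e 1757 rmin 0.1223
   0.132 mid -0.7768 width 24.2 n 190
   0.138 mid -0.7644 width 23.3 n 182
   0.144 mid -0.7537 width 22.0 n 171
   0.150 mid -0.7448 width 21.1 n 160
   0.156 mid -0.7351 width 19.9 n 149
   0.162 mid -0.7279 width 19.7 n 145
   0.168 mid -0.7185 width 18.0 n 125
need 1.3016029661550768
4 0.5 -0.071
4 0.535 0.004
5 0.45 0.001
6 0.4 0.013
7 0.35 -0.035
```

```bash
python3 g.py .44x5
```

```text
[[0.2, 15.0, 21.5, 0, 0], [0.2, 4.5, 26.0, 0, 0], [0.2, -7.0, 25.0, 0, 0], [0.2, -17.5, 20.0, 0, 0], [0.2, -23.5, 10.5, 0, 0]]
```

Request:
servo_tool(
  increments=[
    [0.2, 15.0, 21.5, 0, 0],
    [0.2, 4.5, 26.0, 0, 0],
    [0.2, -7.0, 25.0, 0, 0],
    [0.2, -17.5, 20.0, 0, 0],
    [0.2, -23.5, 10.5, 0, 0],
    [0.2, 0, 0, 0, 0],
    [0.2, 0, 0, 0, 0],
    [0.2, 0, 0, 0, 0],
    [0.2, 0, 0, 0, 0],
    [0.2, 0, 0, 0, 0],
    [0.2, 0, 0, 0, 0],
    [0.2, 0, 0, 0, 0],
  ],
)

```text
t: 20.0
tool_pos: [0.5527, 0.1311, 0.1532]
tool_rot: [0.467, 3.106, -0.005]
contact_force: [-0.9, -4.9, 6.6]
opening: 0.0291
grip_force: 42.9
```

```bash
python3 m.py f wrist,scene; python3 - <<'E'
import cv2,numpy as np
b=cv2.imread("pics/f_wrist.png");a=cv2.resize(cv2.imread("pics/f_scene.png")[200:300,270:400],(260,200))
im=np.zeros((600,640,3),np.uint8);im[:400]=b;im[400:,:260]=a;cv2.imwrite("pics/f.png",im)
E
```

```text
wrist t 20.0 tool [0.5527 0.1311 0.1532] r 0.0594 phi -1.474 cmd 4.811 F [-0.9 -4.9  6.6] open 0.0291
  mark n 80 fit [0.0947 0.0395] r 0.1026 cw ang -0.3952 mean [0.0959 0.0575] cw ang -0.5400 res 0.0013
scene t 20.05 tool [0.5527 0.1311 0.1532] r 0.0594 phi -1.474 cmd 4.811 F [-0.1 -5.2  6.7] open 0.0289
  mark n 60 fit [0.0936 0.0755] r 0.1202 cw ang -0.6785 mean [0.0916 0.0717] cw ang -0.6640 res 0.0016
t end 20.1
  stripe? scene cw ang 5.6060 width_mm 9.7
```

View pics/f.png

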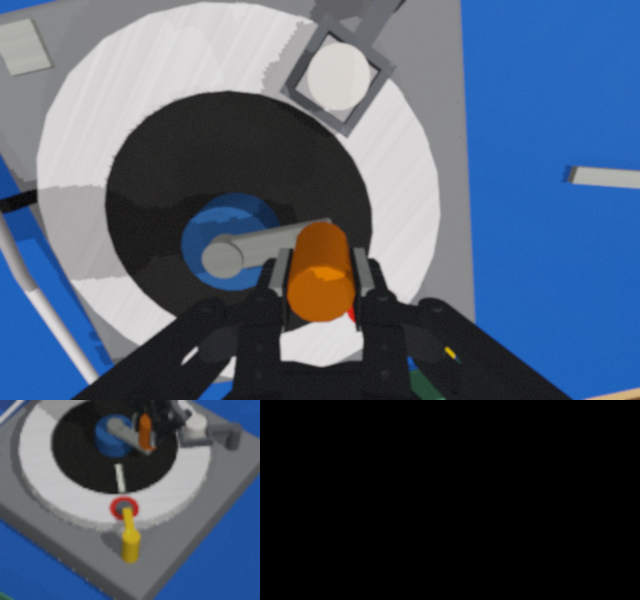

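Request:
servo_tool(
  increments=[
    [0.6, 0, 0, 0, 0],
    [1, 0, 0, 0, 0],
    [1, 0, 0, 0, 0],
    [1, 0, 0, 0, 0],
    [1, 0, 0, -30, 0],
    [1, 0, 0, -50, 0],
    [1, -11, 21, -50, 0],
    [1, -11, 21, -27, 0],
    [1, 0, 0, 0, 0],
    [1, 0, 0, 0, 0],
    [1, 0, 0, 0, 0],
  ],
)

```text
t: 21.48
tool_pos: [0.5851, 0.1651, 0.3067]
tool_rot: [-0.468, -3.103, 0.002]
contact_force: [0.1, 0.7, 0.3]
opening: 0.0853
grip_force: 0.0
```

```bash
python3 m.py g wrist; python3 - <<'E'
from h import *;import pickle
n,ob,im=pickle.load(open(f"img_g_wrist.pkl","rb"));C=cam("wrist",ob);print(-C[1].T@C[2],ob['dq'].round(3))
_,msk=blobs(im,(20,120,80),(34,255,255));P=np.argwhere(msk)[:,::-1]
W=ray(C,P,.11)[:,:2]-[.545,.0727];rad=np.hypot(*W.T);a=np.arctan2(-W[:,1],W[:,0])
for lo in np.arange(.126,.17,.004):
    q=a[(rad>=lo)&(rad<lo+.004)]
    if len(q): print("   %.3f mid %.4f width %.1f n %d"%(lo,(q.max()+q.min())/2,(q.max()-q.min())*lo*1000,len(q)))
X=[[.545+.12*np.cos(.698),.0727+.12*np.sin(.698),.09]];u=proj(C,X)[0];print(u)
x,y=[int(v) for v in u];cr=im[max(y-75,0):y+75,max(x-100,0):x+100,::-1];cv2.imwrite("pics/gc.png",cv2.resize(cr,None,fx=4,fy=4,interpolation=cv2.INTER_CUBIC));print(max(x-100,0),max(y-75,0))
E
```

```text
wrist t 21.475 tool [0.5851 0.1651 0.3067] r 0.1006 phi -1.183 cmd 4.811 F [0.1 0.7 0.3] open 0.0853
  mark n 432 fit [0.0938 0.0746] r 0.1198 cw ang -0.6718 mean [0.0922 0.0741] cw ang -0.6772 res 0.0021
t end 21.525
  stripe? wrist cw ang 5.6140 width_mm 11.0
[0.50619543 0.19027152 0.44952122] [-0.    -0.    -0.005  0.001 -0.001 -0.   ]
   0.130 mid -0.6879 width 10.6 n 15
   0.134 mid -0.6899 width 12.8 n 34
   0.138 mid -0.6883 width 14.1 n 37
   0.142 mid -0.6888 width 14.6 n 38
   0.146 mid -0.6905 width 14.7 n 39
   0.150 mid -0.7202 width 23.3 n 43
   0.154 mid -0.7330 width 26.4 n 67
   0.158 mid -0.7395 width 29.1 n 74
   0.162 mid -0.7391 width 29.8 n 77
   0.166 mid -0.7383 width 29.5 n 73
   0.170 mid -0.7207 width 31.4 n 75
[321.676393 211.979452]
221 136
```

View pics/gc.png

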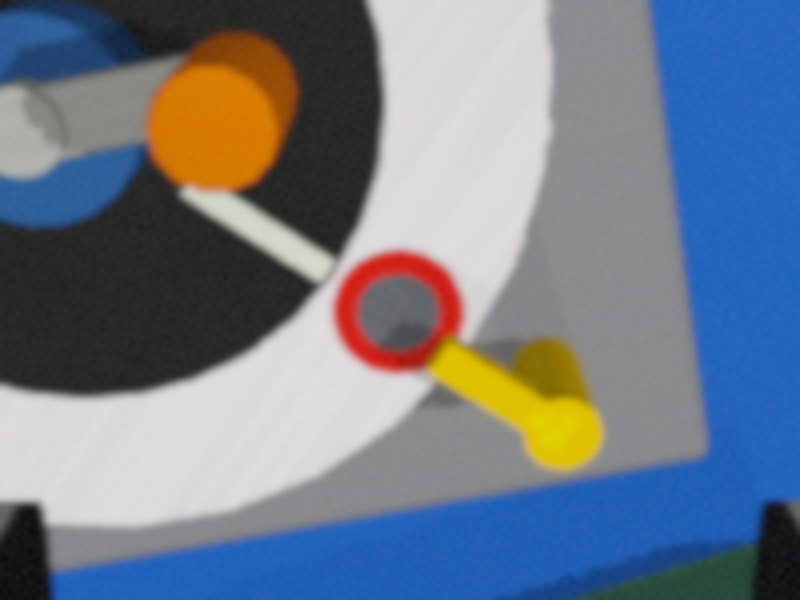

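```bash
python3 - <<'E'
from h import *;import pickle
n,ob,im=pickle.load(open(f"img_g_wrist.pkl","rb"));C=cam("wrist",ob);A=np.array([.545,.0727])
for z in (.105,.11,.115):
    w=ray(C,(361.5,244),z)[0][:2]-A;print("ball",z,np.hypot(*w),np.arctan2(-w[1],w[0]))
hsv=cv2.cvtColor(im,cv2.COLOR_RGB2HSV)
for vmin in (170,200,220):
    m=cv2.inRange(hsv,(20,120,vmin),(34,255,255));P=np.argwhere(m)[:,::-1]
    W=ray(C,P,.11)[:,:2]-A;rad=np.hypot(*W.T);a=np.arctan2(-W[:,1],W[:,0]);s=(rad>.134)&(rad<.158)&(abs(a+.69)<.08)
    print(vmin,s.sum(),a[s].mean().round(4),(rad*(a-a[s].mean()))[s].std()*12**.5)
E
```

```text
ball 0.105 0.18161577948485214 -0.6758463821616292
ball 0.11 0.179615919950584 -0.6852193692457638
ball 0.115 0.17763219468577593 -0.6948025615770625
170 204 -0.6867 0.013504967476807895
200 171 -0.6834 0.011346849025842784
220 120 -0.6835 0.008356593841087522
```

```bash
python3 -c "
from station import *
print(finish_job())"
```

```text
the job is handed in; nothing more can be done
None
```

The job is handed in at about 21.5 s: by a model fitted to the measured platter angles, the platter ran at about 17.7–18.1 rpm for 7 s, with no race past 25 rpm. It then stopped with the belt hole about 1 mm from the pointer line, with the knob released and the arm clear.

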